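# Fit the bayonet lid on the bench mill and hold it at the pulse mark

## Robot

A 6-joint arm with a two-finger parallel gripper is mounted at the origin on a cart in front of the work surface, level with it; the furniture and walls round the work are solid. World frame = base frame: x ahead of the robot, y to its left, z up, the work surface at z = 0. Lengths are in m, angles in degrees, forces in N, time in s.
With the tool pointing down it reaches from about 0.325 to 0.775 m from the base axis. Payload 9.3 kg.
Tool frame: the origin (TCP) lies midway between the tips of the shut fingers; the grasp point (between the pads) lies 19 mm behind it; z points along the fingers, y is the line along which they close (so a half turn about z gives the same grasp; the last joint's range is limited). The gripper opens to 85 mm and grips with 20 to 120 N. Pads are 22 mm wide; open, the fingers measure 114 mm over their backs; the gripper's body (76 mm by 85 mm) begins 54 mm behind the grasp point. The pads swing forward as they close: fully open they stand 13 mm farther back than shut.
Start: joints at [64.538, 14.817, 1.232, 76.415, 0, 81.257], TCP at [0.158, 0.527, 0.231] pointing down, gripper open.
Joint ranges: [-174.27, 174.27], [-52.1, 104.24], [-59.71, 78.15], [-110.17, 111.67], [-87.03, 83.33], [-180, 180]. Speed limits (degrees/s): [127.2, 127.2, 159.86, 180, 180, 180].

## Interface

Orientations are given as [roll, pitch, yaw] about the fixed x, y, z axes, in that order (R = Rz(yaw) Ry(pitch) Rx(roll)).
In Python, from workcell import ctrl gives the robot as it stands.
- The arm moves only by the shell command python3 drive.py 'ROWS' [FORCE]. ROWS is rows parted by semicolons, their numbers by spaces, 1 to 20 of them, each of 5 numbers: dx, dy, dz in m, then a turn about the tool's z in degrees, then the finger opening in m; each row is the pose to reach, as a shift and turn from the pose commanded when the command began, along the tool's axes at that moment; what a row does not reach only later rows make up. A row lasts 1/10 s, in which the tool goes at most 0.05 m and 8.59 degrees, less where a joint would pass 70% of its speed; a pose out of reach is approached as far as the arm can. The fingers move at their own pace and stop on an object; FORCE is the grip in N (left out, the last holds). Time passes only in rows, so rows that do not move let the fingers close. It prints the time, the measured TCP pose, the force, the opening and the grip force at its end.
- ctrl.get_obs(): the state, without advancing time (a new reading comes with each control period).
- ctrl.camera(name): name is "side" or "top"; returns a dict with "frame" (420x560x3 uint8, red, green, blue), "fx", "fy", "cx", "cy" (pixels), "extrinsics" (4x4, takes a point from world to camera coordinates). Camera axes: x right, y down, z forward; pixel columns grow to the right and rows downward; lengths in m; the calibration is good to about 2 mm. A picture is of the moment at which its call begins. There is no depth.
- ctrl.sign_off(): hands the job in; it is judged then, once.
The state is a dict: "clock": time; "q": joint angles; "qvel": joint speeds; "effort": joint torques, N m; "tool_pos": TCP position; "tool_rot": TCP orientation; "contact_force": force on the tool from outside, world axes, zero at the start; "moment": the same for the moment, N m; "finger_gap": finger opening in m; "grip_force": force on a finger pad.
Only numpy, scipy, OpenCV 4.12 (cv2) and the standard library are available. Lean on these libraries where they do the work, as an engineer would, in place of code of your own. Each camera call takes 0.05 s, during which the arm holds its last target. There are 200 camera calls.

## Task

The little battery mill on the bench has just been brushed out: lift the flat brush off its mouth and lay it flat on the bench. Then put the lid on, its two lugs down through the two slots until the disc sits on the collar, and turn it clockwise (seen from above) against the spring to the long bar mark halfway round, the pulse position, without ever turning on into the click lock. Finish while still gripping the lid there (do not let go: it would spring back), and leave the other things on the bench where they are.

Things in the scene. Friction and masses are not known exactly. Their poses are not given: they have to be found in the camera images.
- mill: Round upright battery mill, 100 mm across, 118 mm high, fixed to the bench: aluminium body, black collar. Origin: centre of underside, z up its axis. Collar top flat at 118 mm; mouth 69 mm across; its inward flange, 11 mm thick, has two open slots at the mill's +x and -x. Under it an 11 mm high channel for the lid's lugs. Mill and lid each look the same after a half turn.
- mill_slot (a point): Middle of the slot at the mill's +x, on the collar's top, 39 mm from the axis. Each slot is 14 mm wide and reaches out to 43 mm from the axis, flanked by two short ridges on the collar's sloping rim. From the slots the lugs can turn only clockwise seen from above (a stop blocks the other way).
- pulse_mark (a point): The long bar mark on the collar's rim (also running down its outside), 36 degrees (0.63 rad) clockwise of the +x slot, halfway to the lock: the pulse position for the lid's pointer. A twin lies across the mill.
- lock_mark (a point): The small round pip on the collar's rim, 68 degrees (1.19 rad) clockwise of the +x slot: where the lid's pointer stands once the lock has clicked. A twin lies across the mill. Do not turn this far: the lock clicks at about 60 degrees.
- mill_lid: Loose black lid, 84 mm across, 59 mm high, about 0.12 kg, right way up on the bench. Origin: centre of underside, z up. Spigot 65 mm across, 0 to 18 mm high; at its foot two round-nosed lugs at the lid's +x and -x, 10 mm wide, 5 mm high, reaching 40.5 mm from the axis. The disc (underside at 18 mm) sits on the collar: fully home, the lid's origin is 100 mm above the mill's.
- lid_grip (a point): Middle of the bar grip on the lid, 50 mm above the lid's origin, on its axis. The bar runs along the lid's x axis, 66 mm long, 14 mm thick, from the dome (29 mm) up to 58 mm height; its ends and the raised pointers there stand over the two lugs. Take it from above, across the bar.
- pulse_switch (a joint): Turn (rad, clockwise) of the sprung ring in the mill that the lugs push. 0 at rest; met after about 0.07 rad of lid turn, then it follows the lid: about 0.56 at the pulse mark. Spring: 0.04 N m at first, 0.11 at the pulse mark. The motor pulses from 0.38 to 0.73. From about 0.85 the lugs also meet the lock pins (stiffer); past 0.98 the lock clicks.
- brush: Flat glue brush, 43 x 197 x 11 mm, 45 g, wooden handle, lying across the mill's mouth. Origin: centre of its underside; its length runs along its y axis (bristles at -y, handle at +y).
- brush_grip (a point): Point in the brush's handle near its balance, 5.5 mm above its underside: here the handle is about 21 mm wide across the brush's x axis, 9 mm thick, and tapers slightly towards the handle's end; the handle's own line is turned 6 degrees clockwise from the brush's y axis. The point lies over the open mouth.
- bare_bench (a point): Middle of a stretch of bare bench left of the mill, good for laying the brush: free over 120 mm either way in x and 85 mm either way in y, at bench height.
- masking_tape: Bystander: roll of masking tape lying flat, 105 mm across, 19 mm high; origin centre of its underside.
- nut_blank: Bystander: small bone-white bar, 27 x 54 x 8 mm; origin centre of its underside.

How it is judged:
By the outcome, as a careful person would: the job done as asked, in the order asked, and still so for the second after the job is handed in, while the arm keeps its last pose, push and grip.
It also fails if it takes over 64 s, if anything falls off the work surface, if the arm or the gripper's body presses on something with over 40 N, if the wrist force passes 120 N, or if a joint passes its speed limit or range.

## Working session

There is one attempt and no reset: what is moved stays moved. The work goes in short steps, Python scripts to look and compute and a shell command to move; the robot and the scene stay as the last step left them, time stands still between calls to the robot, and variables do not carry over. Pictures are saved under pics/ and viewed, at most 11 in all, crops included, and the job is handed in when it is done.

```bash
ls; mkdir -p pics; python3 - <<'E'
from workcell import ctrl
import cv2,numpy as np
for n in("top","side"):
    c=ctrl.camera(n); cv2.imwrite(f"pics/{n}0.png",c["frame"][:,:,::-1])
    print(n,c["fx"],c["fy"],c["cx"],c["cy"]);print(np.round(c["extrinsics"],4).tolist())
o=ctrl.get_obs();print(o)
E
```

```text
drive.py
pics
workcell.py
top 468.53126227735027 468.53126227735027 284.0550502615959 213.70663961268804
[[-0.018, -0.9998, 0.0075, -0.0308], [-0.9936, 0.0171, -0.1119, 0.5492], [0.1117, -0.0095, -0.9937, 1.2963], [0.0, 0.0, 0.0, 1.0]]
side 418.26856549919273 418.26856549919273 270.10661370648376 207.40954250154223
[[-0.9586, -0.2845, -0.0085, 0.5281], [-0.1256, 0.4497, -0.8843, 0.1678], [0.2554, -0.8466, -0.4669, 0.7658], [0.0, 0.0, 0.0, 1.0]]
{'clock': 0.1, 'q': array([6.45370261e+01, 1.48499244e+01, 1.19287777e+00, 7.64148276e+01,
       1.86927868e-05, 8.12561890e+01]), 'qvel': array([-0.00319488, -0.13614711,  0.04147368, -0.01083913,  0.06681975,
        0.01510922]), 'effort': array([ 5.22721806e-03, -5.56695950e+01,  3.45070088e+01,  1.16436431e-02,
       -1.78669502e-04, -3.57527119e-05]), 'tool_pos': array([0.15812391, 0.52651727, 0.23069553]), 'tool_rot': array([-1.79928964e+02, -1.09445458e-02,  1.63280830e+02]), 'contact_force': array([ 0.50851452, -0.78369996,  1.06442539]), 'moment': array([0.01962545, 0.05527339, 0.06684211]), 'grip_force': 0.0, 'finger_gap': 0.08546538529742478}
```

View pics/top0.png

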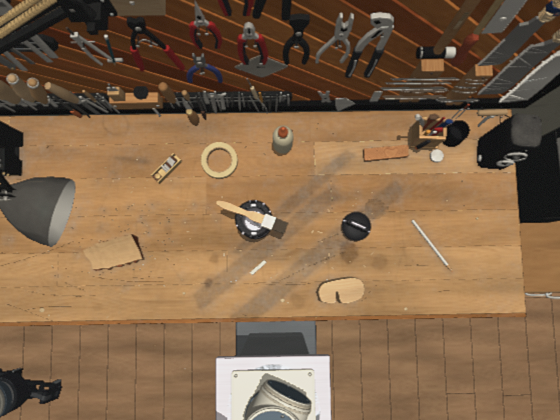

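View pics/side0.png

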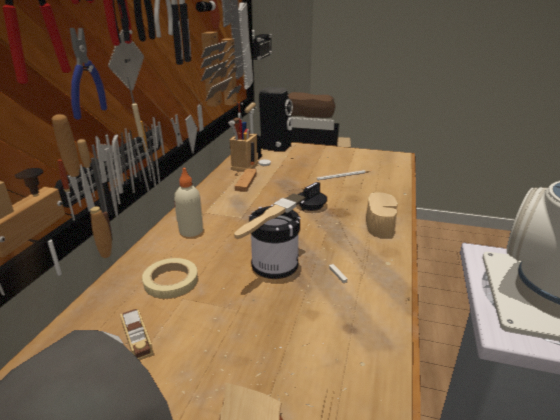

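The top view shows the mill near (254,220), with the brush across it from (218,204) to (285,232). The lid is near (356,226), the tape at (219,160) and the nut blank at (258,267). Next I'll enlarge these.

```bash
python3 - <<'E'
import cv2,numpy as np
t=cv2.imread("pics/top0.png");s=cv2.imread("pics/side0.png")
def crop(im,x,y,w,h,k):
    o=cv2.resize(im[y:y+h,x:x+w],None,fx=k,fy=k,interpolation=cv2.INTER_CUBIC)
    for i in range(0,w,10): cv2.putText(o,str(x+i),(i*k,8),0,.3,(0,255,255),1); cv2.line(o,(i*k,8),(i*k,12),(0,255,255),1)
    for j in range(0,h,10): cv2.putText(o,str(y+j),(0,j*k+4),0,.3,(0,255,255),1)
    return o
a=crop(t,212,190,80,60,5);b=crop(t,332,200,50,60,5)
c=crop(s,230,175,100,105,4)
b=np.hstack([b,np.zeros((300,150,3),np.uint8)])
cv2.imwrite("pics/c1.png",np.hstack([a,b]));
cv2.imwrite("pics/c2.png",cv2.resize(crop(s,228,178,110,100,6),None,fx=1,fy=1))
E
```

```text
(no output)
```

View pics/c1.png

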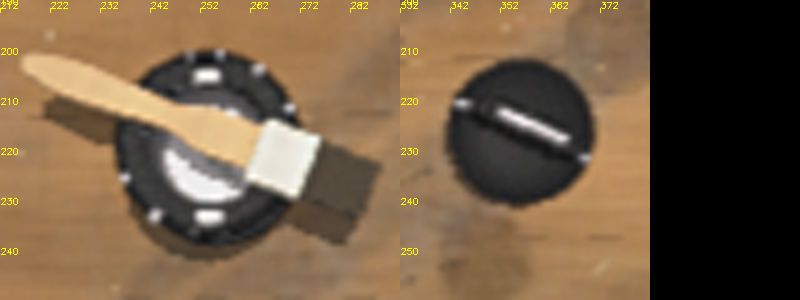

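View pics/c2.png

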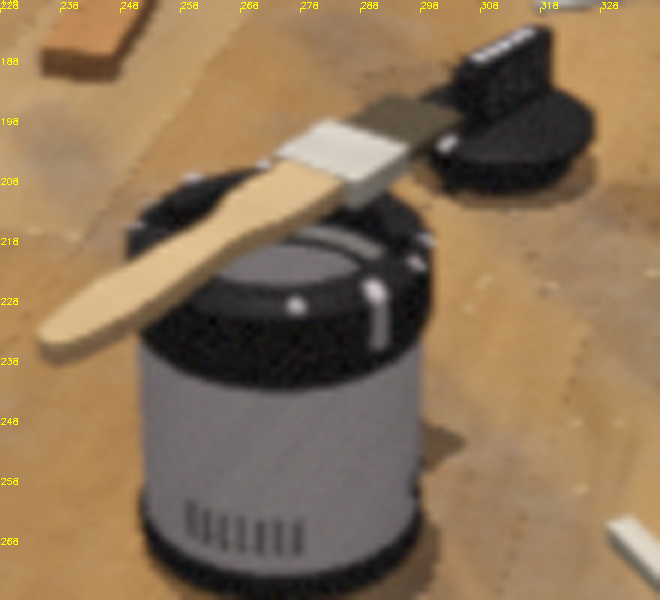

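```bash
cat > h.py <<'E'
import numpy as np, cv2
K={"top":(468.53126227735027,284.0550502615959,213.70663961268804),"side":(418.26856549919273,270.10661370648376,207.40954250154223)}
E={"top":np.array([[-0.018,-0.9998,0.0075,-0.0308],[-0.9936,0.0171,-0.1119,0.5492],[0.1117,-0.0095,-0.9937,1.2963]]),
"side":np.array([[-0.9586,-0.2845,-0.0085,0.5281],[-0.1256,0.4497,-0.8843,0.1678],[0.2554,-0.8466,-0.4669,0.7658]])}
def ray(n,p,z):
    f,cx,cy=K[n];R=E[n][:,:3];t=E[n][:,3];o=-R.T@t
    d=R.T@np.array([(p[0]-cx)/f,(p[1]-cy)/f,1]);return (o+d*(z-o[2])/d[2])
def proj(n,P):
    f,cx,cy=K[n];c=E[n][:,:3]@np.asarray(P)+E[n][:,3];return np.array([f*c[0]/c[2]+cx,f*c[1]/c[2]+cy])
E
python3 - <<'E'
from h import *
t=cv2.imread("pics/top0.png").astype(int)
g=t.sum(2)
def spot(n,x,y,r=2.5):
    ys,xs=np.mgrid[int(y)-3:int(y)+4,int(x)-3:int(x)+4];w=np.clip(g[ys,xs]-200,0,None)*((xs-x)**2+(ys-y)**2<r*r*1.5)
    p=np.array([(w*xs).sum(),(w*ys).sum()])/w.sum();return p
def pair(a,b,z):
    A=ray("top",spot("t",*a),z);B=ray("top",spot("t",*b),z)
    d=A-B;print(a,b,np.round(A,4),np.round(B,4),"mid",np.round((A+B)/2,4),"len",round(np.hypot(*d[:2]),4),"ang",round(np.degrees(np.arctan2(d[1],d[0])),1))
pair((263,203),(242.5,233),.114)
pair((269.5,211),(236.5,225.5),.114)
pair((253,205),(253.3,233),.110)
pair((344.5,220.5),(368.5,231.5),.03)
pair((249.5,201),(250.5,236),.114);pair((256,200.5),(257,236),.114)
print("bar top",ray("top",(351.6-.5,222-.5),.058),ray("top",(365.6-.5,228-.5),.058))
# lid dark blob
m=((g<170)).astype(np.uint8);
n,l,s,c=cv2.connectedComponentsWithStats(m[205:250,335:380]);i=1+s[1:,4].argmax();print("lid blob",c[i]+[335,205],s[i], ray("top",c[i]+[335,205],.024))
for p in [(216,202),(251,215),(285,232),(258,267)]:print(p,ray("top",p,.124),ray("top",p,0))
for p in [(157,183),(223,277),(190,230)]:print(ray("top",p,0))
# handle: wood colour across mid part
hs=cv2.cvtColor(cv2.imread("pics/top0.png"),cv2.COLOR_BGR2HSV)
for y in range(198,226):print(y,' '.join(f"{v:3d}" for v in t[y,212:268,2]))
E
```

```text
(263, 203) (242.5, 233) [0.5703 0.0142 0.114 ] [0.4905 0.0709 0.114 ] mid [0.5304 0.0425 0.114 ] len 0.0979 ang -35.4
(269.5, 211) (236.5, 225.5) [ 0.5484 -0.0033  0.114 ] [0.5096 0.0895 0.114 ] mid [0.529  0.0431 0.114 ] len 0.1005 ang -67.3
(253, 205) (253.3, 233) [0.5652 0.0428 0.11  ] [0.4902 0.0425 0.11  ] mid [0.5277 0.0426 0.11  ] len 0.075 ang 0.2
(344.5, 220.5) (368.5, 231.5) [ 0.5277 -0.2088  0.03  ] [ 0.4929 -0.282   0.03  ] mid [ 0.5103 -0.2454  0.03  ] len 0.0811 ang 64.6
(249.5, 201) (250.5, 236) [0.5787 0.0521 0.114 ] [0.4874 0.0474 0.114 ] mid [0.5331 0.0498 0.114 ] len 0.0914 ang 3.0
(256, 200.5) (257, 236) [0.5791 0.0339 0.114 ] [0.4869 0.0367 0.114 ] mid [0.533  0.0353 0.114 ] len 0.0923 ang -1.8
bar top [ 0.5206158  -0.22568276  0.058     ] [ 0.50326378 -0.26391791  0.058     ]
lid blob [355.64854369 225.89126214] [  7   7  29  29 515] [ 0.51102494 -0.24340382  0.024     ]
(216, 202) [0.57227175 0.13931627 0.124     ] [0.58966442 0.15622833 0.        ]
(251, 215) [0.53619466 0.04741822 0.124     ] [0.54993789 0.05503417 0.        ]
(285, 232) [ 0.48983309 -0.04119
[... 5924 characters left out ...]
 234 232 231 232
223 167 167 167 167 166 168 170 169 165 167 169 171 172 174 175 174 175 174 173 173 172 173 158 102  40  51  63  61  60  59  60  78 113 175 230 240 240 219 150 140 137 133 123 113 105 104 128 160 178 216 234 235 233 232 230 232
224 173 171 170 171 169 172 172 173 171 172 176 177 178 178 179 179 177 178 177 175 175 177 173 135  94  97  61  62  67  61  59  67  96 165 231 240 239 235 231 205 153 143 135 128 113 104 113 130 146 211 241 237 234 232 230 231
225 173 171 171 171 170 170 172 171 170 172 175 174 177 177 176 176 175 177 175 174 173 172 175 169 194 184  80  64  64  59  59  59  71 128 187 228 239 238 239 237 232 206 153 147 133 113 110 115 141 214 247 244 239 236 233 233
```

```bash
cat >> h.py <<'E'
def go(target,yaw):
    from workcell import ctrl
    from scipy.spatial.transform import Rotation as Ro
    o=ctrl.get_obs();R=Ro.from_euler('xyz',o["tool_rot"],degrees=True)
    d=R.inv().apply(np.array(target)-o["tool_pos"]);t=-(yaw-o["tool_rot"][2]);t=(t+180)%360-180
    print("clock",round(o["clock"],2),"shift",np.round(d,4),"turn",round(t,2),"rot",np.round(o["tool_rot"],2),"q6",round(o["q"][5],1))
E
python3 - <<'E'
from h import *
a=ray("top",(240,210.4),.124);b=ray("top",(252.,215.4),.124);print(a,b,np.degrees(np.arctan2(*(a-b)[1::-1])))
for p in [(a,'a'),(b,'b')]: print(proj("side",p[0]))
print("mill in side",proj("side",[.5297,.0427,.118]),proj("side",[.5297+.036*1.3,.0427,.118]))
go([b[0],b[1],.2],247)
E
```

```text
[0.54887696 0.07623947 0.124     ] [0.535091   0.04480026 0.124     ] 66.32274100931312
[259.00451169 219.9503639 ]
[270.81290516 213.15802094]
mill in side [273.8141443  215.73754261] [250.92656128 212.62464803]
clock 0.1 shift [-0.4996 -0.3529  0.031 ] turn -83.72 rot [-1.7993e+02 -1.0000e-02  1.6328e+02] q6 81.3
```

```bash
r="-0.5 -0.353 0.031 -83 0.034"; python3 drive.py '-0.25 -0.176 0 -42 0.034;-0.25 -0.176 0 -42 0.034;-0.25 -0.176 0 -42 0.034;-0.25 -0.176 0 -42 0.034;-0.25 -0.176 0 -42 0.034;-0.25 -0.176 0 -42 0.034;-0.5 -0.353 0.031 -83 0.034;-0.5 -0.353 0.031 -83 0.034;-0.5 -0.353 0.031 -83 0.034;-0.5 -0.353 0.031 -83 0.034;-0.5 -0.353 0.031 -83 0.034;-0.5 -0.353 0.031 -83 0.034;-0.5 -0.353 0.031 -83 0.034;-0.5 -0.353 0.031 -83 0.034;-0.5 -0.353 0.031 -83 0.034' 40; python3 - <<'E'
from h import *
go([.5351,.0448,.115],246.3)
E
```

```text
clock: 1.6
tool_pos: [0.537, 0.042, 0.1989]
tool_rot: [179.9, -0.1, -113.9]
contact_force: [0.3, 0.4, -0.1]
finger_gap: 0.0341
grip_force: 0.0
clock 1.6 shift [-0.0018  0.0027  0.0839] turn -0.23 rot [ 1.7992e+02 -6.0000e-02 -1.1393e+02] q6 -70.5
```

```bash
python3 drive.py '0 0 0.04 0 0.034;0 0 0.065 0 0.034;0 0 0.065 0 0.034;0 0 0.065 0 0.034'; python3 - <<'E'
from h import *
from workcell import ctrl
go([.5351,.0448,.113],246.3)
for n in("top","side"): cv2.imwrite(f"pics/{n}1.png",ctrl.camera(n)["frame"][:,:,::-1])
s=cv2.imread("pics/side1.png")[150:250,215:335];t=cv2.imread("pics/top1.png")[175:260,205:305]
cv2.imwrite("pics/c3.png",np.vstack([cv2.resize(s,None,fx=3,fy=3,interpolation=2),cv2.resize(t,(360,300),interpolation=2)]))
E
```

```text
clock: 2.0
tool_pos: [0.5352, 0.0454, 0.1358]
tool_rot: [180.0, -0.0, -113.7]
contact_force: [0.9, -0.2, -0.1]
finger_gap: 0.0341
grip_force: 0.0
clock 2.0 shift [ 0.0006 -0.0002  0.0228] turn 0.02 rot [ 1.7997e+02 -1.0000e-02 -1.1368e+02] q6 -70.4
```

View pics/c3.png

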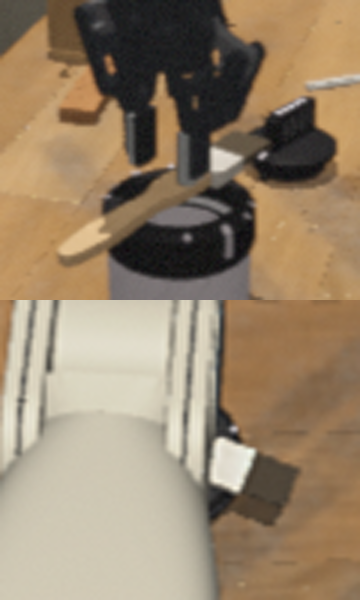

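The fingers straddle the handle between the far side and the near side, over the mouth. I'll go down and close.

```bash
python3 drive.py '0 0 0.023 0 0.034;0 0 0.023 0 0.034;0 0 0.023 0 0.0;0 0 0.023 0 0;0 0 0.023 0 0;0 0 0.023 0 0;0 0 0.023 0 0' 40; python3 drive.py '0 0 -0.03 0 0;0 0 -0.08 0 0;0 0 -0.08 0 0;0 0 -0.08 0 0';python3 - <<'E'
from h import *
from workcell import ctrl
go([.51,.23,.193],180)
cv2.imwrite("pics/side2.png",ctrl.camera("side")["frame"][:,:,::-1])
E
```

```text
clock: 2.8
tool_pos: [0.5361, 0.0448, 0.1133]
tool_rot: [-179.9, 0.0, -113.7]
contact_force: [-2.2, 2.1, 6.9]
finger_gap: 0.0219
grip_force: 39.7
clock: 3.2
tool_pos: [0.5361, 0.0448, 0.1934]
tool_rot: [-179.9, 0.0, -113.7]
contact_force: [-0.8, -0.1, -0.1]
finger_gap: 0.0223
grip_force: 39.6
clock 3.2 shift [-0.1591  0.0984  0.0003] turn 66.28 rot [-1.7986e+02  5.0000e-02 -1.1372e+02] q6 -70.4
```

View pics/side2.png

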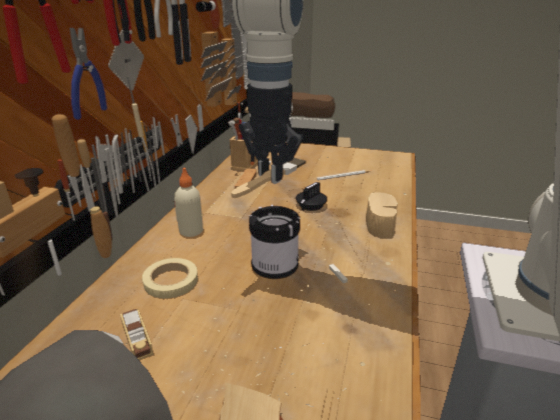

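Brush is clear of the mouth, held level. Now I'll carry it to the bare bench.

```bash
python3 drive.py '-0.159 0.098 0 66 0;-0.159 0.098 0 66 0;-0.159 0.098 0 66 0;-0.159 0.098 0 66 0;-0.159 0.098 0 66 0;-0.159 0.098 0 66 0;-0.159 0.098 0 66 0;-0.159 0.098 0 66 0;-0.159 0.098 0 66 0;-0.159 0.098 0.1 66 0;-0.159 0.098 0.15 66 0;-0.159 0.098 0.18 66 0;-0.159 0.098 0.183 66 0;-0.159 0.098 0.183 66 0';python3 drive.py '0 0 0.005 0 0;0 0 0.009 0 0;0 0 0.009 0 0'
```

```text
clock: 4.65
tool_pos: [0.5063, 0.2287, 0.0045]
tool_rot: [-179.9, -0.5, -179.5]
contact_force: [-0.3, 0.2, -0.0]
finger_gap: 0.0223
grip_force: 39.6
clock: 4.95
tool_pos: [0.5105, 0.23, 0.0014]
tool_rot: [180.0, 0.1, -179.7]
contact_force: [-0.1, 0.1, 0.1]
finger_gap: 0.0219
grip_force: 39.6
```

```bash
python3 drive.py '0 0 0.002 0 0;0 0 0.002 0 0';python3 drive.py '0 0 0.001 0 0;0 0 0.001 0 0'
```

```text
clock: 5.15
tool_pos: [0.5107, 0.2301, 0.0002]
tool_rot: [180.0, 0.2, -179.7]
contact_force: [-1.5, -1.3, 9.4]
finger_gap: 0.0224
grip_force: 44.8
clock: 5.35
tool_pos: [0.5107, 0.2301, 0.0001]
tool_rot: [180.0, 0.2, -179.7]
contact_force: [-4.7, -1.6, 19.3]
finger_gap: 0.0221
grip_force: 50.5
```

```bash
python3 drive.py '0 0 -0.002 0 0;0 0 -0.002 0 0.05;0 0 -0.002 0 0.05;0 0 -0.002 0 0.05;0 0 -0.002 0 0.05;0 0 -0.03 0 0.05;0 0 -0.08 0 0.05;0 0 -0.13 0 0.05;0 0 -0.18 0 0.06;0 0 -0.18 0 0.06'
python3 - <<'E'
from h import *
go([.5105,-.245,.185],245)
E
```

```text
clock: 6.35
tool_pos: [0.5123, 0.2306, 0.1841]
tool_rot: [179.8, 0.6, -179.7]
contact_force: [1.8, 0.6, -0.1]
finger_gap: 0.0599
grip_force: 0.0
clock 6.35 shift [ 0.0042 -0.4756 -0.0023] turn -64.71 rot [ 179.84    0.58 -179.71] q6 15.4
```

```bash
python3 drive.py '0 -0.476 0 -64.7 0.06;0 -0.476 0 -64.7 0.06;0 -0.476 0 -64.7 0.06;0 -0.476 0 -64.7 0.06;0 -0.476 0 -64.7 0.06;0 -0.476 0 -64.7 0.06;0 -0.476 0 -64.7 0.06;0 -0.476 0 -64.7 0.06;0 -0.476 0 -64.7 0.06;0 -0.476 0 -64.7 0.06;0 -0.476 0 -64.7 0.06;0 -0.476 0 -64.7 0.06;0 -0.476 0 -64.7 0.06'
python3 - <<'E'
from h import *
from workcell import ctrl
go([.5105,-.245,.06],245)
for n in("top","side"): cv2.imwrite(f"pics/{n}3.png",ctrl.camera(n)["frame"][:,:,::-1])
t=cv2.imread("pics/top3.png");s=cv2.imread("pics/side3.png")
A=cv2.resize(t[170:270,160:300],None,fx=3,fy=3,interpolation=2)
B=cv2.resize(t[195:245,228:278],None,fx=6,fy=6,interpolation=2)
C=cv2.resize(s[160:260,235:355],None,fx=3,fy=3,interpolation=2)
o=np.zeros((600,780,3),np.uint8);o[:300,:420]=A;o[:300,420:720]=B;o[300:,:360]=C;cv2.imwrite("pics/c4.png",o)
E
```

```text
clock: 7.65
tool_pos: [0.5118, -0.2455, 0.1768]
tool_rot: [179.9, 0.0, -115.1]
contact_force: [-0.4, 0.8, -1.2]
finger_gap: 0.0598
grip_force: 0.0
clock 7.65 shift [0.0002 0.0013 0.1168] turn -0.05 rot [ 1.7993e+02  3.0000e-02 -1.1505e+02] q6 -99.1
```

View pics/c4.png

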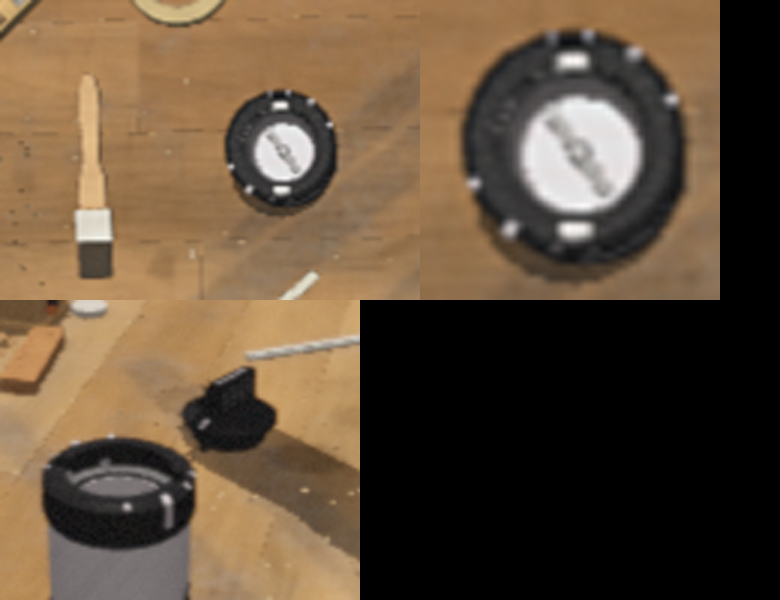

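The brush lies flat left of the mill (crop 95,170), the tape is untouched, and the mill mouth is clear. The slots are at the top and bottom of the collar and the bar marks 36° clockwise. Next I'll refine the mill pose and grip the lid.

```bash
python3 - <<'E'
from h import *
t=cv2.imread("pics/top3.png").astype(int);g=t.sum(2)
def spot(x,y):
    for _ in range(3):
        ys,xs=np.mgrid[int(round(y))-3:int(round(y))+4,int(round(x))-3:int(round(x))+4];w=np.clip(g[ys,xs]-240,0,None)*((xs-x)**2+(ys-y)**2<5.)
        x,y=(w*xs).sum()/w.sum(),(w*ys).sum()/w.sum()
    return x,y
def pair(a,b,z):
    A=ray("top",spot(*a),z);B=ray("top",spot(*b),z);d=A-B
    print("mid",np.round((A+B)/2,4),"len",round(np.hypot(*d[:2]),4),"ang",round(np.degrees(np.arctan2(d[1],d[0])),1))
pair((263.3,203.2),(242.6,232.8),.114)
pair((269.6,211.1),(236.6,225),.114)
pair((253.2,204.8),(253.4,232.8),.112)
# body/collar silhouette: dark blob
m=(g<230).astype(np.uint8)[195:245,228:278];cs=max(cv2.findContours(m,0,1)[0],key=cv2.contourArea)
e=cv2.fitEllipse(cv2.convexHull(cs));print(e,ray("top",np.array(e[0])+[228,195],.112))
E
python3 drive.py '0 0.001 0.05 0 0.06;0 0.001 0.1 0 0.06;0 0.001 0.125 0 0.06;0 0.001 0.134 0 0.06;0 0.001 0.134 0 0.06'
```

```text
mid [0.5301 0.0426 0.114 ] len 0.0971 ang -35.6
mid [0.5291 0.0432 0.114 ] len 0.1003 ang -67.7
mid [0.5274 0.0421 0.112 ] len 0.0751 ang -0.1
((25.16103172302246, 25.36693572998047), (37.57310104370117, 41.71315002441406), 179.75558471679688) [0.52310175 0.04257124 0.112     ]
clock: 8.25
tool_pos: [0.5112, -0.2445, 0.0429]
tool_rot: [179.9, 0.0, -114.9]
contact_force: [0.3, -1.2, 0.4]
finger_gap: 0.06
grip_force: 0.0
```

```bash
python3 drive.py '0 0 0.008 0 0.06;0 0 0.008 0 0.06;0 0 0.008 0 0;0 0 0.008 0 0;0 0 0.008 0 0;0 0 0.008 0 0;0 0 0.008 0 0;0 0 0.008 0 0' 80;python3 drive.py '0 0 -0.03 0 0;0 0 -0.08 0 0;0 0 -0.13 0 0;0 0 -0.17 0 0;0 0 -0.17 0 0;0 0 -0.17 0 0'
python3 - <<'E'
from h import *
from workcell import ctrl
go([.53,.0428,.205],180.3)
for n in("top","side"): cv2.imwrite(f"pics/{n}4.png",ctrl.camera(n)["frame"][:,:,::-1])
s=cv2.imread("pics/side4.png");cv2.imwrite("pics/c5.png",cv2.resize(s[80:220,235:375],None,fx=4,fy=4,interpolation=2))
E
```

```text
clock: 9.05
tool_pos: [0.5113, -0.2459, 0.0358]
tool_rot: [-180.0, -0.0, -115.0]
contact_force: [-1.6, 0.6, 5.0]
finger_gap: 0.0121
grip_force: 78.2
clock: 9.65
tool_pos: [0.5113, -0.2459, 0.2056]
tool_rot: [-179.9, -0.0, -115.0]
contact_force: [0.1, -0.7, -2.0]
finger_gap: 0.0124
grip_force: 78.7
clock 9.65 shift [-0.2695  0.1052  0.0004] turn 64.68 rot [-1.7993e+02 -1.0000e-02 -1.1502e+02] q6 -99.1
```

View pics/c5.png

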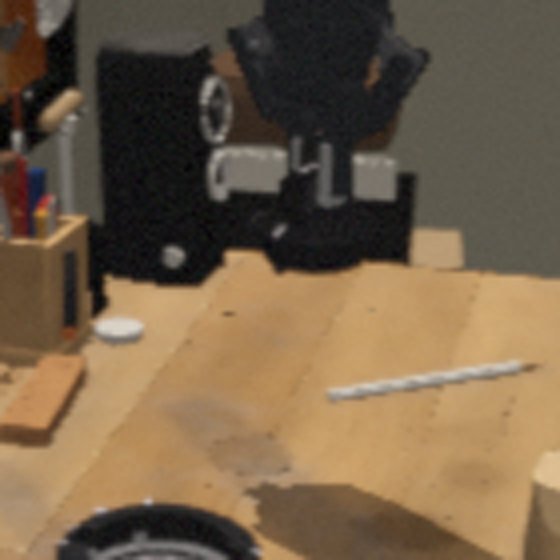

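```bash
python3 drive.py '-0.269 0.105 0 64.7 0;-0.269 0.105 0 64.7 0;-0.269 0.105 0 64.7 0;-0.269 0.105 0 64.7 0;-0.269 0.105 0 64.7 0;-0.269 0.105 0 64.7 0;-0.269 0.105 0 64.7 0;-0.269 0.105 0 64.7 0;-0.269 0.105 0 64.7 0;-0.269 0.105 0 64.7 0;-0.269 0.105 0 64.7 0'
python3 drive.py '0 0 0.02 0 0;0 0 0.04 0 0;0 0 0.04 0 0;0 0 0.04 0 0'
python3 - <<'E'
from h import *
from workcell import ctrl
go([.53,.0425,.165],180.3)
for n in("top","side"): cv2.imwrite(f"pics/{n}5.png",ctrl.camera(n)["frame"][:,:,::-1])
s=cv2.imread("pics/side5.png");t=cv2.imread("pics/top5.png")
cv2.imwrite("pics/c6.png",np.hstack([cv2.resize(s[150:250,220:330],None,fx=4,fy=4,interpolation=2),cv2.resize(t[180:260,210:300],(350,400),interpolation=2)]))
E
```

```text
clock: 10.85
tool_pos: [0.5296, 0.042, 0.2046]
tool_rot: [180.0, -0.1, -179.6]
contact_force: [-0.9, -1.1, -0.1]
finger_gap: 0.0122
grip_force: 78.6
clock: 11.25
tool_pos: [0.5298, 0.042, 0.1655]
tool_rot: [180.0, -0.0, -179.7]
contact_force: [-0.0, -0.2, -1.0]
finger_gap: 0.0122
grip_force: 78.5
clock 11.25 shift [-0.0002  0.0005  0.0005] turn 0.01 rot [ 1.8000e+02 -3.0000e-02 -1.7969e+02] q6 -4.8
```

View pics/c6.png

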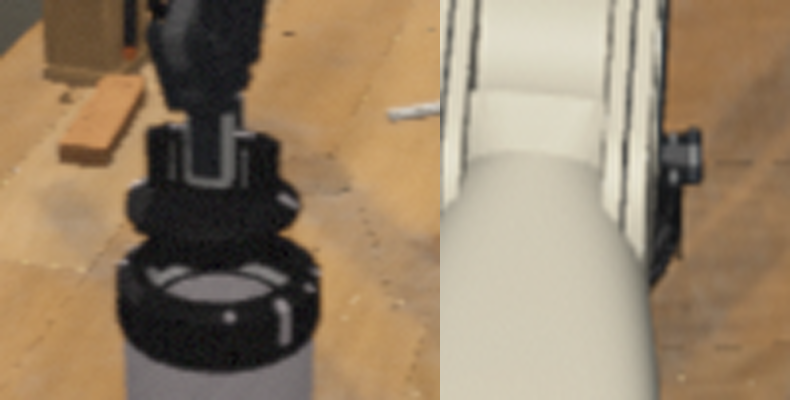

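The lid hovers over the mouth, bar across the slots. In the side view, the lid's axis looks about 1 px left of the collar's (crop 213 against 218), so I'll measure that.

```bash
python3 - <<'E'
from h import *
g=cv2.imread("pics/side5.png").astype(float).sum(2)
def edges(y):
    r=g[y,230:320];th=200;d=np.where(r<th)[0]
    a,b=d[0],d[-1];L=a-(th-r[a])/(r[a-1]-r[a]) if a else a;Rr=b+(th-r[b])/(r[b+1]-r[b])
    return 230+L,230+Rr
for y in list(range(194,210))+list(range(214,242)):
    l,r=edges(y);print(y,round(l,1),round(r,1),"c",round((l+r)/2,2),"w",round(r-l,1))
for z in(.145,.15): print("lid",z,proj("side",[.5305,.0420,z]))
for z in(.095,.105,.11): print("mill",z,proj("side",[.53,.0427,z]))
E
```

```text
194 256.6 289.8 c 273.22 w 33.2
195 256.3 291.1 c 273.7 w 34.7
196 255.2 292.3 c 273.71 w 37.1
197 252.9 293.1 c 273.01 w 40.2
198 251.8 293.9 c 272.85 w 42.0
199 251.8 294.0 c 272.92 w 42.2
200 251.6 289.7 c 270.66 w 38.1
201 251.6 291.5 c 271.52 w 39.9
202 251.6 293.7 c 272.62 w 42.1
203 251.6 293.7 c 272.68 w 42.1
204 251.8 293.3 c 272.59 w 41.5
205 252.5 292.6 c 272.58 w 40.1
206 253.2 292.0 c 272.58 w 38.7
207 253.6 290.5 c 272.01 w 36.9
208 255.2 289.4 c 272.28 w 34.2
209 256.4 291.0 c 273.7 w 34.6
214 251.3 297.5 c 274.39 w 46.1
215 251.8 297.9 c 274.83 w 46.1
216 250.8 298.5 c 274.61 w 47.7
217 249.4 297.5 c 273.46 w 48.1
218 249.0 297.8 c 273.38 w 48.8
219 249.0 299.0 c 273.98 w 50.0
220 248.9 299.1 c 273.98 w 50.2
221 248.9 299.2 c 274.03 w 50.3
222 248.9 299.1 c 274.0 w 50.2
223 249.1 299.2 c 274.18 w 50.1
224 248.9 299.3 c 274.12 w 50.5
225 248.7 299.3 c 274.03 w 50.6
226 248.9 299.4 c 274.14 w 50.5
227 248.8 299.3 c 274.08 w 50.5
228 248.9 299.3 c 274.12 w 50.4
229 249.2 299.2 c 274.2 w 50.0
230 249.4 298.9 c 274.13 w 49.5
231 249.7 298.5 c 274.11 w 48.8
232 250.3 298.1 c 274.2 w 47.8
233 250.6 297.6 c 274.08 w 46.9
234 251.2 297.2 c 274.19 w 46.0
235 251.8 296.5 c 274.14 w 44.7
236 252.8 295.5 c 274.11 w 42.7
237 253.8 294.2 c 274.05 w 40.4
238 255.5 293.1 c 274.3 w 37.6
239 256.8 291.0 c 273.9 w 34.2
240 258.9 288.9 c 273.88 w 30.0
241 262.0 285.9 c 273.97 w 23.8
lid 0.145 [273.4511605  203.12906559]
lid 0.15 [273.43863241 200.79228907]
mill 0.095 [273.71835236 225.97482257]
mill 0.105 [273.69544806 221.54820227]
mill 0.11 [273.68389734 219.3158411 ]
```

```bash
python3 drive.py '0.002 0.0005 0 0 0;0.002 0.0005 0.008 0 0;0.002 0.0005 0.012 0 0;0.002 0.0005 0.016 0 0;0.002 0.0005 0.016 0 0'; python3 -c "
from workcell import ctrl;print(ctrl.get_obs()['moment'])"
```

```text
clock: 11.85
tool_pos: [0.5275, 0.0429, 0.1486]
tool_rot: [180.0, -0.1, -179.7]
contact_force: [-0.4, 0.3, -1.9]
finger_gap: 0.0125
grip_force: 78.5
[-0.0256579  -0.00848954 -0.02692912]
```

It goes in freely, the lugs already about 5 mm into the slots. Continuing down.

```bash
python3 drive.py '0 0 0.004 0 0;0 0 0.008 0 0;0 0 0.011 0 0;0 0 0.011 0 0'; python3 drive.py '0 0 0.002 0 0;0 0 0.002 0 0';python3 -c "
from workcell import ctrl;print(ctrl.get_obs()['moment'])"
```

```text
clock: 12.25
tool_pos: [0.5276, 0.0429, 0.1377]
tool_rot: [180.0, -0.0, -179.7]
contact_force: [0.6, 0.0, -1.0]
finger_gap: 0.0125
grip_force: 78.5
clock: 12.45
tool_pos: [0.5278, 0.0429, 0.1361]
tool_rot: [-180.0, -0.0, -179.7]
contact_force: [-0.0, 0.1, -1.2]
finger_gap: 0.0121
grip_force: 78.5
[ 0.0077715  -0.01897515 -0.07280662]
```

```bash
python3 drive.py '0 0 0.0015 0 0;0 0 0.0015 0 0'; python3 drive.py '0 0 0 4 0;0 0 0 6 0;0 0 0 6 0';python3 -c "
from workcell import ctrl;print(ctrl.get_obs()['moment'])"
```

```text
clock: 12.65
tool_pos: [0.5279, 0.043, 0.1358]
tool_rot: [-180.0, 0.1, -179.7]
contact_force: [-3.5, 1.4, 7.7]
finger_gap: 0.0127
grip_force: 79.6
clock: 12.95
tool_pos: [0.5287, 0.0429, 0.1358]
tool_rot: [-180.0, 0.1, 174.2]
contact_force: [0.4, -0.0, 5.4]
finger_gap: 0.0122
grip_force: 79.5
[-0.05256837  0.05534578  0.05017694]
```

Fully seated (TCP at 0.1358, as reckoned) and turning freely clockwise. On to the pulse mark.

```bash
python3 drive.py '0 0.0005 0 6 0;0 0.0005 0 12 0;0 0.0005 0 15 0;0 0.0005 0 15 0' 100;python3 -c "
from workcell import ctrl;print(ctrl.get_obs()['moment'])"; python3 drive.py '0 0.0005 0 5 0;0 0.0005 0 10 0;0 0.0005 0 14.9 0;0 0.0005 0 14.9 0;0 0.0005 0 14.9 0';python3 - <<'E'
from h import *
from workcell import ctrl
print(ctrl.get_obs()['moment']);go([.528,.043,.1358],144.3)
for n in("top","side"): cv2.imwrite(f"pics/{n}6.png",ctrl.camera(n)["frame"][:,:,::-1])
s=cv2.imread("pics/side6.png")
cv2.imwrite("pics/c7.png",cv2.resize(s[165:260,225:325],None,fx=6,fy=6,interpolation=2))
E
```

```text
clock: 13.35
tool_pos: [0.5289, 0.0437, 0.1359]
tool_rot: [179.9, 0.2, 159.2]
contact_force: [1.2, 1.5, 7.0]
finger_gap: 0.0117
grip_force: 100.5
[0.34882292 0.02814499 0.06416755]
clock: 13.85
tool_pos: [0.5289, 0.0438, 0.1359]
tool_rot: [179.9, 0.1, 144.4]
contact_force: [1.0, 0.5, 6.8]
finger_gap: 0.0122
grip_force: 100.5
[-0.07014242  0.09865009  0.01956291]
clock 13.85 shift [ 0.0003 -0.0012  0.0001] turn 0.08 rot [1.7992e+02 1.3000e-01 1.4438e+02] q6 31.3
```

View pics/c7.png

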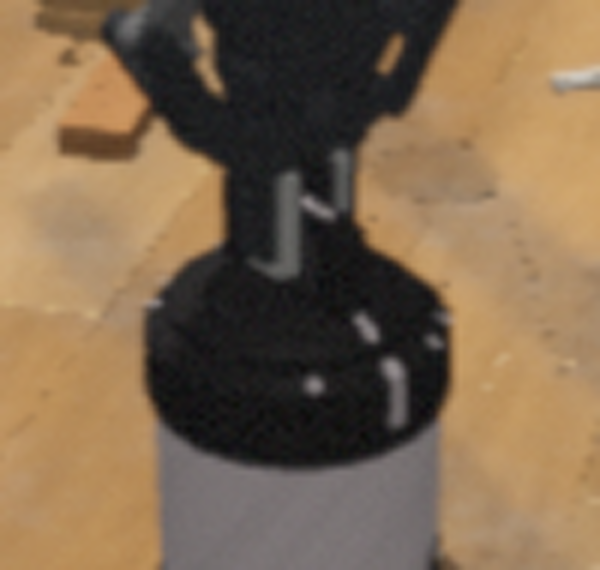

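The pointer is at crop (367,327), close to the bar mark's top end at (392,370), and the pip (314,384) is well past it. I'll check the angle in numbers.

```bash
python3 - <<'E'
from h import *
c=np.array([.5293,.0427])
def ang(cx,cy,z):
    p=ray("side",(225+cx/6-.5+.08-.4,165+cy/6-.5+.08),z)[:2]-c;print(z,round(np.hypot(*p)*1e3,1),round(np.degrees(np.arctan2(p[1],p[0])),1))
print("pointer")
for z in(.122,.126,.13,.134):ang(367,327,z)
print("bar top / pip")
for z in(.112,.115,.118):ang(388,364,z)
ang(397,410,.1)
for z in(.106,.11,.114):ang(314,384,z)
E
```

```text
pointer
0.122 29.6 152.6
0.126 34.7 143.8
0.13 40.4 137.4
0.134 46.5 132.7
bar top / pip
0.112 38.4 152.8
0.115 42.0 147.5
0.118 45.8 143.1
0.1 46.1 147.8
0.106 28.8 115.5
0.11 35.4 113.7
0.114 42.1 112.4
```

```bash
python3 - <<'E'
from h import *
off=np.array([.3,0])
def pt(c,a,r,z): a=np.radians(a);return proj("side",[c[0]+r*np.cos(a),c[1]+r*np.sin(a),z])+off
print("bench lid seen",228+448/6-.4,178+144/6-.4)
for z in(.022,.026,.03):print(z,pt((.5108,-.2455),65,.0405,z))
print("now seen",225+367/6-.4,165+327/6-.4)
for a in(144.3,140,136):
  for z in(.122,.126,.13):print(a,z,pt((.5293,.0427),a,.0405,z))
E
```

```text
bench lid seen 302.2666666666667 201.6
0.022 [302.25513175 202.76257258]
0.026 [302.29761841 201.36555767]
0.03 [302.34025431 199.96363568]
now seen 285.7666666666667 219.1
144.3 0.122 [287.75627284 222.11072716]
144.3 0.126 [287.77965399 220.24337748]
144.3 0.13 [287.80314773 218.36703635]
140 0.122 [286.46285763 222.59438177]
140 0.126 [286.48317294 220.72445388]
140 0.13 [286.50358627 218.84550403]
136 0.122 [285.19117831 223.00056071]
136 0.126 [285.20846208 221.12848535]
136 0.13 [285.22582938 219.24736254]
```

```bash
python3 drive.py '0 0 0 -1.5 0;0 0 0 -1.5 0;0 0 0 -1.5 0;0 0 0 -1.5 0' 100;python3 - <<'E'
from h import *
from workcell import ctrl
import time
for n in("top","side"): cv2.imwrite(f"pics/{n}7.png",ctrl.camera(n)["frame"][:,:,::-1])
s=cv2.imread("pics/side7.png");t=cv2.imread("pics/top7.png")
o=np.zeros((600,800,3),np.uint8);o[:400,:400]=cv2.resize(s[165:255,230:320],(400,400),interpolation=2);o[:400,400:]=cv2.resize(t[140:280,140:280],(400,400),interpolation=2)
cv2.imwrite("pics/c8.png",o[:400])
E
```

```text
clock: 14.35
tool_pos: [0.5288, 0.0439, 0.1359]
tool_rot: [179.9, 0.1, 145.9]
contact_force: [-0.4, 0.8, 5.0]
finger_gap: 0.0119
grip_force: 100.6
```

View pics/c8.png

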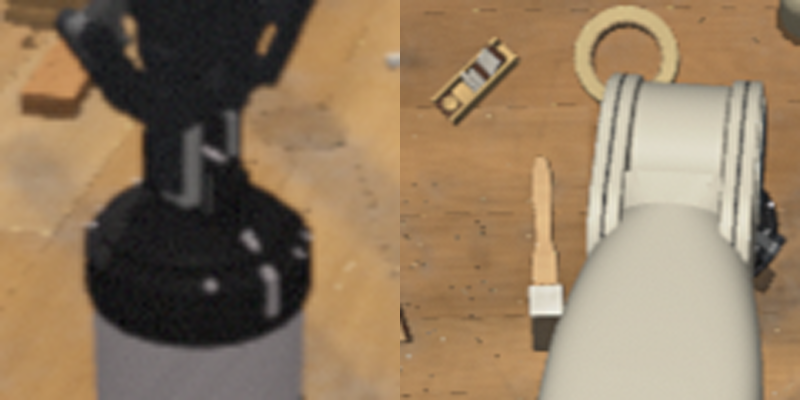

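The pointer (crop 250,240) lines up with the bar mark (265,270). The lid is down on the collar and held, the brush lies flat at (545,250) and the tape is in place. I'm handing it in.

```bash
python3 -c "
from workcell import ctrl;print(ctrl.sign_off())"
```

```text
the job is handed in; nothing more can be done
None
```

I handed the job in at about 14.5 s: the brush lies flat on the bare bench, and the lid is seated on the collar and still gripped, turned clockwise to about the pulse mark (34–38°, short of the 60° click).

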